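# Unlock the deburring fixture and lay the fitting in the tray

### The arm

A 6-joint arm with a two-finger parallel gripper is mounted at the origin on the work surface. World frame = base frame: x ahead of the robot, y to its left, z up, the work surface at z = 0. Lengths are in m, angles in rad, forces in N, time in s.
With the tool pointing down it reaches from about 0.3 to 1 m from the base axis. Payload 5.1 kg.
Tool frame: the origin (TCP) lies on the centre line of the jaws, within the pads' length; the fingertips stand 14 mm ahead of it and the grasp point (between the pads) lies 5 mm behind it; y points along the fingers, z is the direction in which the jaws open and shut, and the axes are right-handed (so a half turn about y gives the same grasp; the last joint's range is limited). The gripper opens to 95 mm and grips with 3 to 60 N. Pads are 20 mm wide; open, the fingers measure 119 mm over their backs; the gripper's body (75 mm by 180 mm) begins 59 mm behind the grasp point.
Start: joints at [-1.215, 0.124, 1.65, -0, 1.367, -0.083], TCP at [0.276, -0.588, 0.229] pointing down, gripper open.
Joint ranges: [-2.61, 2.61], [-1.02, 2.33], [0.03, 2.71], [-1.35, 4.49], [0.32, 2.68], [-2.91, 2.91]. Speed limits (rad/s): [2.57, 2.57, 3.14, 3.14, 3.14, 3.14].

### API

Orientations are given as a unit quaternion [x, y, z, w].
In Python, from plant import env, read_camera, workorder, finder gives the robot as it stands. The module is installed in compiled form; this text tells all that it offers.
- The arm moves only by the tool arm_command, never from a script. Its argument "increments" is a list of rows, each a list of 4 numbers: the shift along the tool's x, y, z in cm, then the turn about the tool's y in degrees. In form: [[dx, dy, dz, turn], ...]. A call has 1 to 8 rows; each row is the pose to reach, as a shift and turn from the pose commanded when the call began, along the tool's axes at that moment; what a row does not reach only later rows make up. A row lasts 1/10 s, in which the tool goes at most 50 mm and 8.59 degrees, less where a joint would pass 70% of its speed; a pose out of reach is approached as far as the arm can. A call with a gripper value outside its range is refused whole. "fingers" is the opening, from 0 (shut) to 1 (fully open), set as the call begins (left out, the last holds). The fingers move at their own pace and stop on an object; "grip_force" is the grip in N (left out, the last holds). Time passes only in rows, so rows that repeat a pose let the fingers close. It gives the time, the measured TCP pose, the force and the opening at its end, in the units of the state.
- env.get_obs(): the state, without advancing time (a new reading comes with each control period).
- read_camera(name): name is "side" or "top"; returns a dict with "color" (400x640x3 uint8, red, green, blue), "fovy" (degrees; the focal length in pixels is half the picture's height over the tangent of half this angle, whatever the lens; pixels are square), "cx", "cy" (the principal point, pixels), "R" (3x3) and "t" (3): a world point X has camera coordinates R X + t. Camera axes: x right, y down, z forward; pixel columns grow to the right and rows downward; lengths in m; the calibration is good to about 2 mm. A picture is of the moment at which its call begins. There is no depth.
- workorder.sign_off(): hands the job in, once; it reports no verdict.
Trained networks look in a picture, given as the dict that the camera call returned (one of the last four; its "shot" number tells which), for a name from the list of things; names that differ only in an ending like _2 or _b are one class to them, and where a whole thing is asked for, a point or a joint stands for the part that bears it (a point fixed in the world has none). Each returns a list of dicts, best first, with "score" (0 to 1); they miss things now and then, are a little off and sometimes report something else, mostly with a low value. They report only what shows in the picture. A call takes as long as a camera call. They do not tell look-alikes from the thing itself.
- finder.spot_in(picture, query): "at" ([column, row] in pixels, amid what is visible of it).
- finder.trace(picture, query): "mask" (400x640 bool, what is visible of it) and "at" ([column, row] in pixels, amid what is visible of it).
- finder.place_of(picture, query): "at" ([column, row] in pixels: a listed point, or the origin of a listed thing).
The state is a dict: "time_s": time; "joints": joint angles; "qd": joint speeds; "joint_efforts": joint torques, N m; "tcp_pos": TCP position; "eef_rot": TCP orientation; "contact_force": force on the tool from outside, world axes, zero at the start; "wrist_torque": the same for the moment, N m; "opening": opening from 0.0 (shut) to 1.0 (fully open).
Only numpy, scipy, OpenCV 4.12 (cv2) and the standard library are available. Lean on these libraries where they do the work, as an engineer would, in place of code of your own. Each camera call takes 0.05 s, during which the arm holds its last target.

### The job

The fork fitting in the deburring fixture is locked in by the sliding jaw, and the lock nut with the cross bar may have a right-hand or a left-hand thread: try it gently both ways, and without forcing it back it off by about a sixth of a turn the way it gives. Then slide the jaw fully back by its post, take the fitting out and lay it flat, same side up, in the empty half of the tray, without dropping it. Leave the nut loose and the jaw back, and do not disturb the fitting beside the fixture or the one already in the tray.

Things in the scene. Friction and masses are not known exactly. Their poses are not given: they have to be found in the camera images.
- fixture: Grey base plate, 130 x 390 x 20 mm, bolted to the bench; origin under it at the bench surface, midway across it (it reaches 205 mm to -y and 185 mm to +y of the origin). Along its own y axis: the end stop (70 wide, 65 mm high, at y = 153 to 173 mm), the fitting (y = 32 to 152), the jaw (y = -45 to 55 when shut) and the nut's housing (72 x 64 mm, top at 75 mm height, centred on y = -135 mm). Beside the middle of the fitting the base is bare.
- nut_axis (a point): Point on the nut's vertical axis, fixed to the fixture, at the height of the cross bar's centre line (105 mm above the bench).
- bar_end (a point): Point on the centre line of the nut's cross bar, 60 mm from the nut's axis, on the bar's end away from the jaw. The bar is a level round steel rod, 16 mm thick and 150 mm long, centred on the nut's axis, 105 mm above the bench (97 to 113 mm); when the nut is tight it lies along the fixture's y axis. Free space all round this end above the base plate (20 mm).
- nut (a joint): Turn of the lock nut about the vertical, rad, 0 = tight (start within 0.01), positive anticlockwise seen from above, travel 1.4 rad. One way (different from one start to the next, not marked) it comes up hard after about 0.04 rad: that is tightening; the other way it turns steadily against about 0.3 N m (5 N at bar_end) up to 1.4 rad and stays where it is left. Loose from 0.9 rad on, either sign; the jaw stays locked below about 0.5 rad.
- bar (a joint): Spring give of the cross bar against the nut, rad, positive anticlockwise; 8 N m per rad, 0 when nothing pushes. It adds to the nut's turn. Steady loosening gives about 0.04; more than 0.2 (1.6 N m, about 27 N at bar_end) either way is forcing the nut and spoils the thread.
- jaw (a joint): Slide of the steel jaw, m: 0 = shut with its hood 3 mm over the last 23 mm of the fitting's block end, 0.05 = fully back, towards the nut along the fixture's -y. While locked it has about 2 mm of play. Slides against about 2 N once the nut is loose, stays where it is left.
- jaw_post (a point): Point on the axis of the upright black post on the jaw, 14 mm below the post's top. The post is round, 24 mm thick and 32 mm tall, standing on the jaw's top face (73 mm above the bench, post top at 105 mm).
- fitting: The machined steel fork fitting to be taken out: 120 mm long along its x axis, 40 mm high, about 0.45 kg. Origin at the centre of its underside. Block end (34 x 34 mm) at -x, under the jaw's hood; fork end (34 mm wide) at +x, against the end stop; round barrel of 37 to 40 mm across in the middle 56 mm, axis 20 mm above the underside: grip the barrel across. It lies on the base plate, its underside 20 mm above the bench, between low cheeks (to 32 mm height) at its two ends.
- tray: Low open aluminium tray, 270 mm along its x, 200 mm along its y, walls and one middle divider 35 mm high and 4 mm thick, floor 4 mm thick; fixed to the bench. Origin under its centre. The divider parts it into two halves, each 129 mm (x) by 192 mm (y) inside; the half at -x (nearer the robot) is empty, the other holds a finished fitting.
- tray_free (a point): Centre of the floor of the tray's empty half (4 mm above the bench).
- done_1: Finished fitting, same shape as the one in the fixture, lying in the other half of the tray. Leave alone.
- rough_1: Rough fitting, same shape, lying on the bench beside the fixture on its far side. Leave alone.
Things that resemble listed ones, but are neither listed nor needed, are in the scene too. What is shaped like the fitting but yellow is not meant.

How it is judged:
By the outcome, as a careful person would: the job done as asked, in the order asked, and still so for the second after the job is handed in, with the robot touching nothing.
It also fails if it takes over 72 s, if anything falls off the work surface, if the arm or the gripper's body presses on something with over 40 N, if the wrist force passes 120 N, or if a joint passes its speed limit or range.

## Working session

There is one attempt and no reset: what is moved stays moved. The work goes in short steps, Python scripts to look and compute and a tool call to move; the robot and the scene stay as the last step left them, time stands still between calls to the robot, and variables do not carry over. Pictures are saved under pics/ and viewed, and the job is handed in when it is done.

Besides the shell and the picture viewer there is one more tool, called after "Call:" by a JSON object that holds its "api" and its "payload". arm_command: Moves the arm, as the interface text tells. Its arguments: {"type":"object","properties":{"increments":{"type":"array","items":{"type":"array","items":{"type":"number"}}},"fingers":{"type":"number"},"grip_force":{"type":"number"}},"required":["increments"]}

```bash
mkdir -p pics
cat > h.py <<'E'
import numpy as np, cv2
from plant import env, read_camera, workorder, finder
def K(p):
    f=200/np.tan(np.radians(p["fovy"])/2); return f,p["cx"],p["cy"]
def ray(p,uv):
    f,cx,cy=K(p); d=np.array([(uv[0]-cx)/f,(uv[1]-cy)/f,1.0]); R=np.array(p["R"]);t=np.array(p["t"])
    return -R.T@t, R.T@d
def atz(p,uv,z):
    c,d=ray(p,uv); return c+d*(z-c[2])/d[2]
def proj(p,X):
    f,cx,cy=K(p); c=np.array(p["R"])@np.array(X)+np.array(p["t"]); return np.array([cx+f*c[0]/c[2],cy+f*c[1]/c[2]])
def tri(ps,uvs):
    A=np.zeros((3,3));b=np.zeros(3)
    for p,u in zip(ps,uvs):
        c,d=ray(p,u);d=d/np.linalg.norm(d);M=np.eye(3)-np.outer(d,d);A+=M;b+=M@c
    return np.linalg.solve(A,b)
def save(p,n): cv2.imwrite("pics/"+n,cv2.cvtColor(p["color"],cv2.COLOR_RGB2BGR))
E
python3 - <<'E'
from h import *
np.set_printoptions(precision=4,suppress=True)
a=read_camera("side");b=read_camera("top");save(a,"s0.png");save(b,"t0.png")
for p in(a,b):
    print(-np.array(p["R"]).T@p["t"],p["fovy"],p["cx"],p["cy"])
for q,z in [("fixture",0),("nut_axis",.105),("bar_end",.105),("jaw_post",.091),("fitting",.02),("tray",0),("tray_free",.004)]:
    for n,p in(("s",a),("t",b)):
        for r in finder.place_of(p,q)[:4]: print(q,n,round(r["score"],2),np.round(r["at"],1),atz(p,r["at"],z))
o=env.get_obs();print(o)
E
```

```text
[0.1784 0.9354 0.9477] 42.71576877770005 322.585616214318 197.55769886951794
[ 0.3117 -0.0656  1.564 ] 44.741258802967224 322.25097126991136 196.3451490168684
fixture s 0.8 [309.3 192.9] [ 0.5642 -0.1647  0.    ]
fixture t 0.6 [354.8 182.5] [ 0.5634 -0.1711  0.    ]
nut_axis s 0.62 [327.3 138.8] [ 0.5511 -0.3025  0.105 ]
nut_axis s 0.57 [310.7 194.5] [ 0.5159 -0.0376  0.105 ]
nut_axis t 0.78 [399.5 178.6] [ 0.555  -0.3003  0.105 ]
bar_end s 0.65 [331.6 129. ] [ 0.5543 -0.359   0.105 ]
bar_end t 0.56 [421.6 185. ] [ 0.5336 -0.3664  0.105 ]
jaw_post s 0.88 [306.  168.2] [ 0.5709 -0.1611  0.091 ]
jaw_post t 0.66 [352.3 175.6] [ 0.5704 -0.158   0.091 ]
fitting s 0.86 [227.  246.3] [0.6885 0.1251 0.02  ]
fitting s 0.86 [289.7 135.8] [ 0.7136 -0.4081  0.02  ]
fitting s 0.78 [295.6 211.1] [ 0.567 -0.055  0.02 ]
fitting s 0.78 [374.9 225.4] [ 0.3454 -0.0626  0.02  ]
fitting t 0.97 [392.2 263.3] [ 0.2999 -0.2786  0.02  ]
fitting t 0.77 [269.7 142.6] [0.6988 0.1026 0.02  ]
fitting t 0.69 [325.5 181.7] [ 0.5652 -0.0756  0.02  ]
fitting t 0.67 [431.8 134.1] [ 0.7133 -0.4259  0.02  ]
tray s 0.55 [268.7 325.4] [0.5027 0.3066 0.    ]
tray s 0.53 [293.7 333.8] [0.4418 0.311  0.    ]
tray t 0.56 [208.4 203.6] [0.5064 0.3059 0.    ]
tray t 0.38 [351.5 183.2] [ 0.5614 -0.1603  0.    ]
tray_free s 0.37 [297.6 211.6] [ 0.5676 -0.0717  0.004 ]
tray_free t 0.8 [207.8 226.9] [0.4305 0.3064 0.004 ]
{'time_s': 0.8, 'joints': array([-1.2146,  0.1238,  1.6503,  0.    ,  1.3675, -0.0826]), 'qd': array([ 0.0013,  0.0005,  0.0006,  0.0006, -0.0007,  0.0004]), 'joint_efforts': array([  0.0002, -41.7535, -36.0203,   0.0775,   0.0428,  -0.    ]), 'tcp_pos': array([ 0.2761, -0.5884,  0.2287]), 'eef_rot': array([ 0.1539, -0.6902,  0.6902, -0.1539]), 'contact_force': array([-0.331 , -0.5726,  0.7258]), 'wrist_torque': array([-0.0039, -0.0105,  0.0099]), 'opening': 0.9991572774562392}
```

View pics/s0.png

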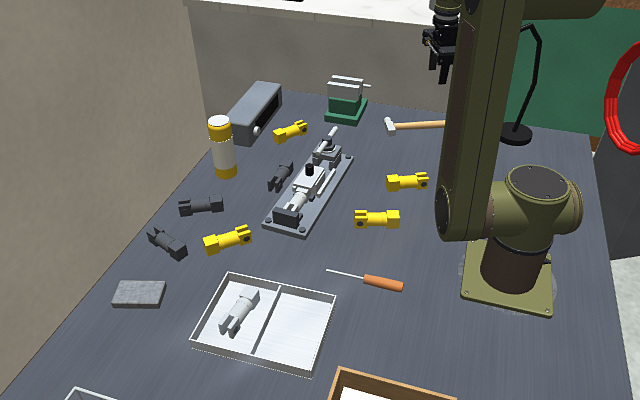

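View pics/t0.png

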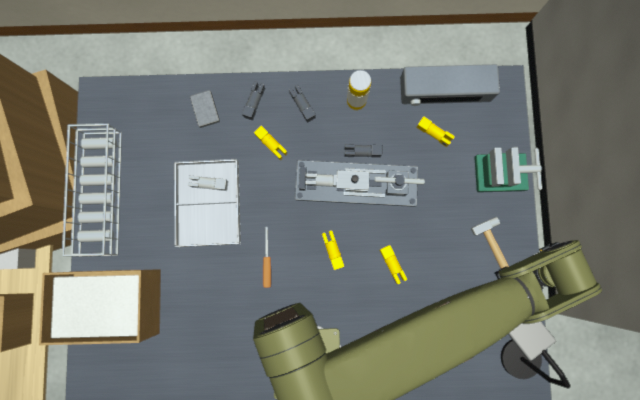

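The side view shows the fixture at (265–355, 130–240): the bar near (330,135), the post at (310,168) and its fitting at (296,200). The tray is at (190–335, 270–375), and its empty half is the right one. In the top view the fixture is at (296–418, 160–205). The other fitting-shaped parts are yellow decoys or dark fittings: rough_1 is at top (363,150), and other dark ones at (253,100) and (302,103). Only the fitting at top (322,181) sits in the fixture. I'll confirm with a crop.

```bash
python3 - <<'E'
import cv2,numpy as np
s=cv2.imread("pics/s0.png");t=cv2.imread("pics/t0.png")
a=cv2.resize(s[115:245,255:365],None,fx=4.4,fy=4.4,interpolation=cv2.INTER_CUBIC)
b=cv2.resize(t[150:215,290:430],None,fx=5.5,fy=5.5,interpolation=cv2.INTER_CUBIC)
cv2.imwrite("pics/c0.png",a);cv2.imwrite("pics/c1.png",b)
E
cat > /dev/null
```

```text
(no output)
```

View pics/c0.png

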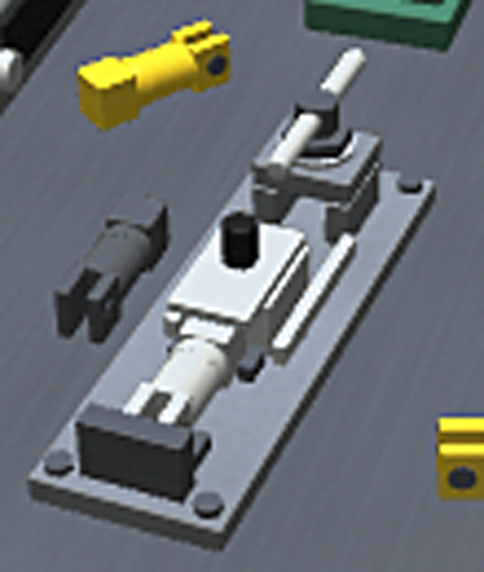

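View pics/c1.png

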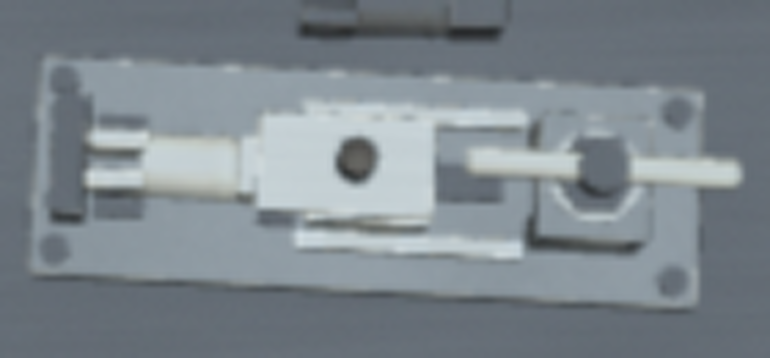

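Run:
```python
from h import *
from scipy.optimize import least_squares
np.set_printoptions(precision=4,suppress=True)
a=read_camera("side");b=read_camera("top")
T=lambda x,y:(x/5.5+290-.4,y/5.5+150-.4); S=lambda x,y:(x/4.4+255-.4,y/4.4+115-.4)
# local (x,y,z)
obs=[(b,T(42,58),(.065,.185,.02)),(b,T(703,92),(.065,-.205,.02)),(b,T(695,305),(-.065,-.205,.02)),(b,T(32,272),(-.065,.185,.02)),
(a,S(30,482),(.065,.185,.02)),(a,S(435,183),(-.065,-.205,.02)),(a,S(222,532),(-.065,.185,.02)),
(b,T(469,159),(0,-.06,.105)),(b,T(742,173),(0,-.21,.105)),(b,T(357,157),(0,.005,.105)),(a,S(239,220),(0,.005,.105)),(a,S(276,163),(0,-.06,.105)),(a,S(355,57),(0,-.21,.105))]
names="c1 c2 c3 c4 s1 s2 s3 bj be post spost sbj sbe".split()
def W(q,l): c,s=np.cos(q[2]),np.sin(q[2]); return np.array([q[0]+c*l[0]-s*l[1],q[1]+s*l[0]+c*l[1],l[2]])
def res(q,m): return np.concatenate([proj(p,W(q,l))-u for p,u,l in obs[:m]])
q=least_squares(lambda q:res(q,7),[.56,-.16,0],loss='soft_l1').x;print(q)
# bar: from both
for n,(p,u,l) in zip(names,obs): 
    X=atz(p,u,l[2]); d=X-[q[0],q[1],0]; c,s=np.cos(q[2]),np.sin(q[2]); print(n,X, "local",c*d[0]+s*d[1],-s*d[0]+c*d[1])
bj,be=[tri([a,b],[obs[i][1],obs[j][1]]) for i,j in((11,7),(12,8))];print(bj,be,np.linalg.norm(bj-be),(bj+be)/2, np.arctan2(-(bj-be)[0],(bj-be)[1]))
```

```text
[ 0.5611 -0.1631 -0.0759]
c1 [0.6383 0.0141 0.02  ] local 0.06356991802905596 0.18256619575006358
c2 [ 0.6078 -0.3736  0.02  ] local 0.06260010259161748 -0.20633294307819605
c3 [ 0.4822 -0.3626  0.02  ] local -0.0635093823465644 -0.20482802445566278
c4 [0.5114 0.0222 0.02  ] local -0.06354830210861746 0.18107438214216245
s1 [0.6366 0.0219 0.02  ] local 0.06132611773867637 0.190230591125648
s2 [ 0.481  -0.3562  0.02  ] local -0.06522620195021238 -0.19855229990146156
s3 [0.5109 0.0289 0.02  ] local -0.06456045423399653 0.18773744845624893
bj [ 0.5572 -0.2255  0.105 ] local 0.0009049803916896539 -0.06242571929167242
be [ 0.5455 -0.3759  0.105 ] local 0.000604155258754473 -0.21329788749295708
post [ 0.56   -0.1636  0.105 ] local -0.0010704252240314853 -0.0005161872435283276
spost [ 0.5621 -0.1617  0.105 ] local 0.000959816597726681 0.001554614517458808
sbj [ 0.559  -0.2293  0.105 ] local 0.0029994625301905274 -0.06611642715394236
sbe [ 0.5458 -0.3703  0.105 ] local 0.0005178393648514659 -0.20771347614184954
[ 0.5572 -0.225   0.1081] [ 0.5469 -0.3766  0.1009] 0.15210087744544407 [ 0.552  -0.3008  0.1045] -0.06785973553148081
```

```bash
cat >> h.py <<'E'
from scipy.spatial.transform import Rotation as Ro
np.set_printoptions(precision=4,suppress=True)
Q=np.array([.5612,-.1635,-.074])
def L(x,y,z,q=Q): c,s=np.cos(q[2]),np.sin(q[2]); return np.array([q[0]+c*x-s*y,q[1]+s*x+c*y,z])
def st():
    o=env.get_obs(); R=Ro.from_quat(o["eef_rot"]).as_matrix()
    za=np.arctan2(R[1,2],R[0,2]); return o,R,za
def loc(P,q=Q):
    c,s=np.cos(q[2]),np.sin(q[2]); d=np.array(P)-[q[0],q[1],0]; return np.array([c*d[0]+s*d[1],-s*d[0]+c*d[1],d[2]])
def plan(P,ang=None):
    "shift cm in tool axes; turn deg so that tool z has world heading ang (mod pi)"
    o,R,za=st(); d=R.T@(np.array(P)-o["tcp_pos"])*100
    t=0
    if ang is not None:
        t=-(ang-za); t=(t+np.pi/2)%np.pi-np.pi/2
    print("t",o["time_s"],"tcp",o["tcp_pos"],"zhead",np.degrees(za),"-> shift cm",d.round(2),"turn",np.degrees(t).round(2)," j6",o["joints"][5].round(2))
E
python3 - <<'E'
from h import *
o,R,za=st();print(R)
plan(L(0,-.195,.18),Q[2])
E
```

```text
[[-0.9053 -0.      0.4248]
 [-0.4248 -0.     -0.9053]
 [ 0.     -1.      0.    ]]
t 0.9 tcp [ 0.2761 -0.5884  0.2287] zhead -64.85986603828935 -> shift cm [-34.29   4.87  -9.36] turn -60.62  j6 -0.08
```

Call:
{"api": "arm_command", "payload": {"increments": [[-34.3,0,-9.4,-60.6],[-34.3,0,-9.4,-60.6],[-34.3,0,-9.4,-60.6],[-34.3,0,-9.4,-60.6],[-34.3,0,-9.4,-60.6],[-34.3,0,-9.4,-60.6],[-34.3,0,-9.4,-60.6],[-34.3,3,-9.4,-60.6]], "fingers": 0.45}}

```text
time_s: 1.7
tcp_pos: [0.5527, -0.3556, 0.2041]
eef_rot: [0.482, -0.513, 0.52, -0.484]
contact_force: [0.7, -0.8, 0.5]
opening: 0.46
```

Run:
```python
from h import *
plan(L(0,-.195,.094),Q[2]); o=env.get_obs(); print(o["contact_force"],o["opening"])
a=read_camera("side");b=read_camera("top");save(a,"s1.png");save(b,"t1.png")
for n,p in(("s",a),("t",b)):
    u=proj(p,o["tcp_pos"]-[0,0,.014]).astype(int); im=cv2.cvtColor(p["color"],cv2.COLOR_RGB2BGR)
    c=cv2.resize(im[u[1]-50:u[1]+50,u[0]-50:u[0]+50],None,fx=4,fy=4); cv2.imwrite(f"pics/{n}1c.png",c); print(n,u)
cv2.imwrite("pics/c2.png",np.hstack([cv2.imread("pics/s1c.png"),cv2.imread("pics/t1c.png")]))
```

```text
t 1.7 tcp [ 0.5527 -0.3556  0.2041] zhead -3.7942408217248698 -> shift cm [ 0.23 11.   -0.68] turn 0.45  j6 -0.59
[ 0.6664 -0.8388  0.5222] 0.45955046309097997
s [332 105]
t [423 173]
```

View pics/c2.png

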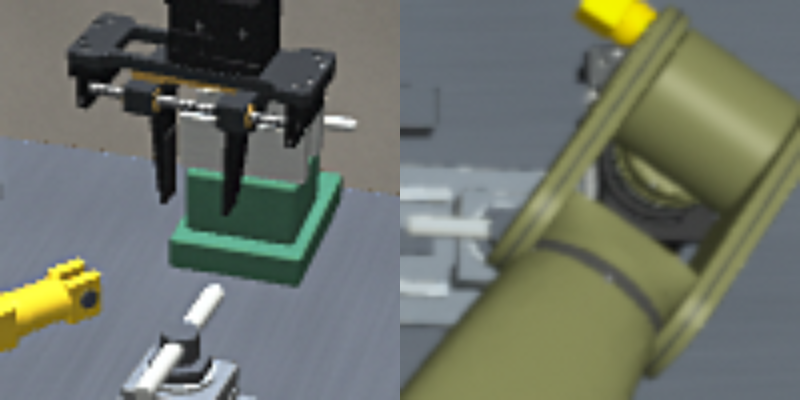

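The crop shows the fingers spread around the line of the bar (tip at crop (215,295)), still clear above it. Descending.

Call:
{"api": "arm_command", "payload": {"increments": [[0.2,2,-0.7,0.4],[0.2,5,-0.7,0.4],[0.2,8,-0.7,0.4],[0.2,11,-0.7,0.4],[0.2,11,-0.7,0.4]]}}

```text
time_s: 2.3
tcp_pos: [0.5359, -0.358, 0.0839]
eef_rot: [-0.479, 0.524, -0.517, 0.478]
contact_force: [0.0, 0.2, -0.8]
opening: 0.449
```

Run:
```python
from h import *
plan(L(0,-.195,.094),Q[2]); o=env.get_obs(); print(o["contact_force"],o["opening"],o["wrist_torque"])
a=read_camera("side");
im=cv2.cvtColor(a["color"],cv2.COLOR_RGB2BGR); cv2.imwrite("pics/s2.png",cv2.resize(im[80:180,270:390],None,fx=5,fy=5))
```

```text
t 2.3 tcp [ 0.5359 -0.358   0.0839] zhead -4.771175638797231 -> shift cm [-0.1  -1.01  1.08] turn -0.53  j6 -0.59
[ 0.0275  0.1607 -0.8286] 0.44902912905364056 [-0.0817 -0.0931 -0.0038]
```

View pics/s2.png

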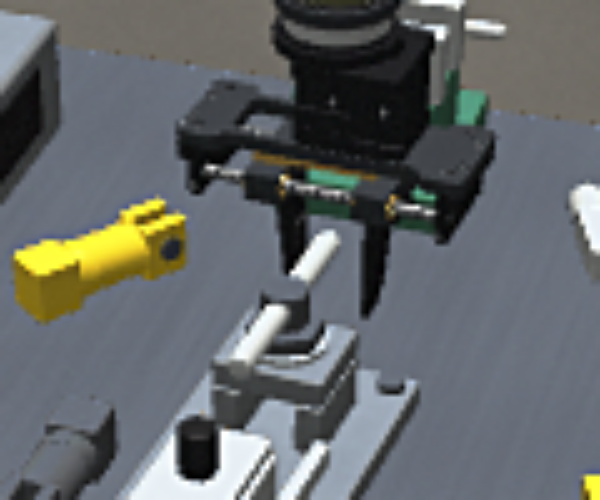

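The bar now lies between the two fingers, close to the +x one (left in the crop). I'll centre and raise slightly.

Call:
{"api": "arm_command", "payload": {"increments": [[0,-0.5,0.3,-0.5],[-0.1,-1.0,0.7,-0.5],[-0.1,-1.0,1.0,-0.5],[-0.1,-1.0,1.0,-0.5]]}}

```text
time_s: 2.75
tcp_pos: [0.551, -0.3596, 0.1008]
eef_rot: [0.481, -0.517, 0.519, -0.482]
contact_force: [-0.5, 0.1, -0.2]
opening: 0.451
```

Call:
{"api": "arm_command", "payload": {"increments": [[0,0,0.4,0],[0,0,0.8,0],[0,0,1.0,0],[0,0,1.2,0],[0,0,1.2,0],[0,0,1.2,0]]}}

```text
time_s: 3.35
tcp_pos: [0.5605, -0.3599, 0.0984]
eef_rot: [-0.482, 0.519, -0.517, 0.481]
contact_force: [-4.7, -0.2, 2.4]
opening: 0.449
```

Run:
```python
from h import *
plan(L(0,-.195,.094),Q[2]); o=env.get_obs(); print(o["contact_force"],o["opening"],o["wrist_torque"])
```

```text
t 3.35 tcp [ 0.5605 -0.3599  0.0984] zhead -4.1490755814427045 -> shift cm [-0.09  0.44 -1.38] turn 0.09  j6 -0.58
[-4.7456 -0.1846  2.3526] 0.44928347537926866 [-0.0575  0.8607  0.0315]
```

Contact: 4.7 N against +x motion. Probing on in 2 mm steps.

Call:
{"api": "arm_command", "payload": {"increments": [[0,0,0.1,0],[0,0,0.2,0],[0,0,0.2,0]]}}

```text
time_s: 3.65
tcp_pos: [0.5624, -0.3602, 0.0984]
eef_rot: [-0.482, 0.519, -0.517, 0.481]
contact_force: [-6.0, -1.2, 2.4]
opening: 0.45
```

Run:
```python
from h import *
o=env.get_obs(); print(o["tcp_pos"],o["contact_force"],o["wrist_torque"])
```

```text
[ 0.5624 -0.3602  0.0984] [-6.0294 -1.1748  2.4044] [-0.1845  0.8441  0.1027]
```

Call:
{"api": "arm_command", "payload": {"increments": [[0,0,0.1,0],[0,0,0.2,0],[0,0,0.2,0]]}}

```text
time_s: 3.95
tcp_pos: [0.5644, -0.3604, 0.0984]
eef_rot: [-0.482, 0.518, -0.517, 0.481]
contact_force: [-5.2, -1.4, 2.3]
opening: 0.45
```

Call:
{"api": "arm_command", "payload": {"increments": [[0,0,0.1,0],[0,0,0.2,0],[0,0,0.3,0],[0,0,0.3,0]]}}

```text
time_s: 4.35
tcp_pos: [0.5674, -0.3607, 0.0984]
eef_rot: [-0.482, 0.518, -0.517, 0.481]
contact_force: [-5.3, -1.2, 3.2]
opening: 0.451
```

Anticlockwise gives steadily: about 5.3 N over 7 mm with no rise. A gentle check the other way.

Call:
{"api": "arm_command", "payload": {"increments": [[0,0,-1.0,0],[0,0,-2.0,0],[0,0,-2.6,0],[0,0,-2.9,0],[0,0,-3.1,0],[0,0,-3.3,0],[0,0,-3.4,0],[0,0,-3.4,0]]}}

```text
time_s: 5.15
tcp_pos: [0.5352, -0.3582, 0.0989]
eef_rot: [0.481, -0.517, 0.518, -0.482]
contact_force: [3.7, -3.4, -2.2]
opening: 0.451
```

Call:
{"api": "arm_command", "payload": {"increments": [[0,0,-0.1,0],[0,0,-0.2,0],[0,0,-0.2,0]]}}

```text
time_s: 5.45
tcp_pos: [0.5332, -0.3583, 0.099]
eef_rot: [0.482, -0.517, 0.518, -0.482]
contact_force: [4.1, -3.2, -1.9]
opening: 0.45
```

Call:
{"api": "arm_command", "payload": {"increments": [[0,0,-0.1,0],[0,0,-0.2,0],[0,0,-0.2,0]]}}

```text
time_s: 5.75
tcp_pos: [0.5312, -0.3583, 0.0991]
eef_rot: [0.482, -0.517, 0.519, -0.481]
contact_force: [3.7, -3.8, -2.1]
opening: 0.452
```

Call:
{"api": "arm_command", "payload": {"increments": [[0,0,-0.1,0],[0,0,-0.2,0],[0,0,-0.2,0]]}}

```text
time_s: 6.05
tcp_pos: [0.5295, -0.3583, 0.0991]
eef_rot: [0.481, -0.517, 0.519, -0.481]
contact_force: [5.2, -4.1, -3.0]
opening: 0.45
```

Call:
{"api": "arm_command", "payload": {"increments": [[0,0,-0.1,0],[0,0,-0.2,0],[0,0,-0.2,0]]}}

```text
time_s: 6.35
tcp_pos: [0.5275, -0.3583, 0.0992]
eef_rot: [0.481, -0.517, 0.519, -0.481]
contact_force: [5.5, -4.1, -2.6]
opening: 0.447
```

Run:
```python
from h import *
o=env.get_obs(); print(loc(o["tcp_pos"]),o["contact_force"],o["wrist_torque"],o["time_s"])
a=read_camera("side");
im=cv2.cvtColor(a["color"],cv2.COLOR_RGB2BGR); cv2.imwrite("pics/s3.png",cv2.resize(im[80:180,270:390],None,fx=5,fy=5))
```

```text
[-0.0192 -0.1968  0.0992] [ 5.4673 -4.0541 -2.5864] [-0.7702 -0.8678 -0.1408] 6.35
```

View pics/s3.png

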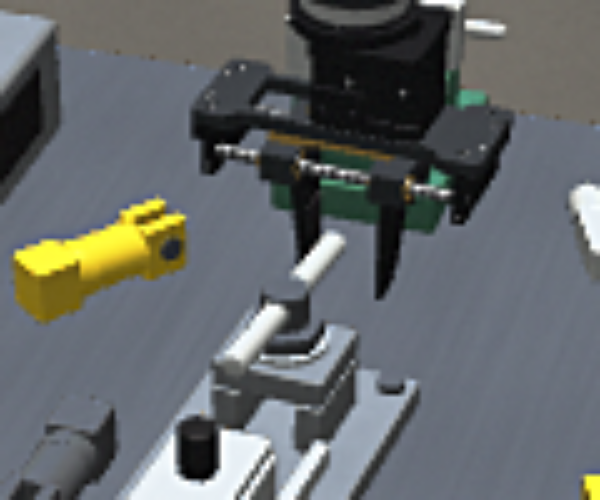

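Call:
{"api": "arm_command", "payload": {"increments": [[0,0,-0.1,0],[0,0,-0.2,0],[0,0,-0.2,0]]}}

```text
time_s: 6.7
tcp_pos: [0.5255, -0.3582, 0.0992]
eef_rot: [0.481, -0.517, 0.519, -0.481]
contact_force: [5.6, -3.8, -3.0]
opening: 0.448
```

Call:
{"api": "arm_command", "payload": {"increments": [[0,0,-0.1,0],[0,0,-0.2,0],[0,0,-0.2,0]]}}

```text
time_s: 7.0
tcp_pos: [0.524, -0.3582, 0.0993]
eef_rot: [0.481, -0.516, 0.52, -0.482]
contact_force: [7.7, -4.8, -4.3]
opening: 0.447
```

Call:
{"api": "arm_command", "payload": {"increments": [[0,0,-0.1,0],[0,0,-0.2,0],[0,0,-0.2,0]]}}

```text
time_s: 7.3
tcp_pos: [0.5226, -0.3581, 0.0994]
eef_rot: [0.481, -0.516, 0.52, -0.482]
contact_force: [8.6, -4.6, -4.5]
opening: 0.453
```

Clockwise comes up hard: force rose to 10.7 N over 3 mm with the arm lagging. So anticlockwise is loosening. I'll back off that side and move to just before contact on the other.

```bash
cat >> h.py <<'E'
def arc(phi,lead=.0125,z=.095,r=.06):
    N=np.array([-.001,-.135]); rr=np.array([np.sin(phi),-np.cos(phi)]); t=np.array([np.cos(phi),np.sin(phi)])
    p=N+r*rr+lead*t; return L(p[0],p[1],z), Q[2]+phi
E
python3 - <<'E'
from h import *
P,a=arc(0,.008); plan(P,a)
E
```

```text
t 7.3 tcp [ 0.5226 -0.3581  0.0994] zhead -4.1966185218436385 -> shift cm [-0.19  0.45  3.11] turn 0.04  j6 -0.61
```

Call:
{"api": "arm_command", "payload": {"increments": [[0,0,1.0,0],[-0.1,0.2,2.0,0],[-0.2,0.4,2.8,0],[-0.2,0.4,3.1,0],[-0.2,0.4,3.1,0]]}}

```text
time_s: 7.8
tcp_pos: [0.5519, -0.3567, 0.0942]
eef_rot: [-0.482, 0.518, -0.517, 0.482]
contact_force: [0.4, -0.1, 0.2]
opening: 0.453
```

Run:
```python
from h import *
print(env.get_obs()["contact_force"])
for d in range(4,33,4):
    P,a=arc(np.radians(d)); plan(P,a)
```

```text
[ 0.3991 -0.1416  0.2133]
t 7.8 tcp [ 0.5519 -0.3567  0.0942] zhead -4.119406108336834 -> shift cm [ 0.07 -0.08  1.06] turn -3.88  j6 -0.58
t 7.8 tcp [ 0.5519 -0.3567  0.0942] zhead -4.119406108336834 -> shift cm [-0.06 -0.08  1.47] turn -7.88  j6 -0.58
t 7.8 tcp [ 0.5519 -0.3567  0.0942] zhead -4.119406108336834 -> shift cm [-0.22 -0.08  1.87] turn -11.88  j6 -0.58
t 7.8 tcp [ 0.5519 -0.3567  0.0942] zhead -4.119406108336834 -> shift cm [-0.41 -0.08  2.25] turn -15.88  j6 -0.58
t 7.8 tcp [ 0.5519 -0.3567  0.0942] zhead -4.119406108336834 -> shift cm [-0.62 -0.08  2.62] turn -19.88  j6 -0.58
t 7.8 tcp [ 0.5519 -0.3567  0.0942] zhead -4.119406108336834 -> shift cm [-0.85 -0.08  2.98] turn -23.88  j6 -0.58
t 7.8 tcp [ 0.5519 -0.3567  0.0942] zhead -4.119406108336834 -> shift cm [-1.12 -0.08  3.32] turn -27.88  j6 -0.58
t 7.8 tcp [ 0.5519 -0.3567  0.0942] zhead -4.119406108336834 -> shift cm [-1.4  -0.08  3.64] turn -31.88  j6 -0.58
```

Call:
{"api": "arm_command", "payload": {"increments": [[0.1,-0.1,0.5,-2],[0.1,-0.1,1.0,-4],[-0.1,-0.1,1.5,-8],[-0.2,-0.1,1.9,-12],[-0.4,-0.1,2.3,-16],[-0.6,-0.1,2.6,-20],[-0.9,-0.1,3.0,-24],[-1.1,-0.1,3.3,-28]]}}

```text
time_s: 8.6
tcp_pos: [0.5833, -0.3482, 0.0945]
eef_rot: [0.594, -0.387, 0.383, -0.592]
contact_force: [-4.9, -0.3, 0.0]
opening: 0.449
```

Run:
```python
from h import *
print(env.get_obs()["contact_force"],env.get_obs()["wrist_torque"])
for d in range(32,65,4):
    P,a=arc(np.radians(d)); plan(P,a)
```

```text
[-4.925  -0.2786  0.0045] [ 0.0436  0.6423 -0.0937]
t 8.6 tcp [ 0.5833 -0.3482  0.0945] zhead 23.992933633544045 -> shift cm [-0.02 -0.05  0.65] turn -3.77  j6 -1.03
t 8.6 tcp [ 0.5833 -0.3482  0.0945] zhead 23.992933633544045 -> shift cm [-0.15 -0.05  1.06] turn -7.77  j6 -1.03
t 8.6 tcp [ 0.5833 -0.3482  0.0945] zhead 23.992933633544045 -> shift cm [-0.31 -0.05  1.46] turn -11.77  j6 -1.03
t 8.6 tcp [ 0.5833 -0.3482  0.0945] zhead 23.992933633544045 -> shift cm [-0.49 -0.05  1.85] turn -15.77  j6 -1.03
t 8.6 tcp [ 0.5833 -0.3482  0.0945] zhead 23.992933633544045 -> shift cm [-0.7  -0.05  2.22] turn -19.77  j6 -1.03
t 8.6 tcp [ 0.5833 -0.3482  0.0945] zhead 23.992933633544045 -> shift cm [-0.94 -0.05  2.58] turn -23.77  j6 -1.03
t 8.6 tcp [ 0.5833 -0.3482  0.0945] zhead 23.992933633544045 -> shift cm [-1.2  -0.05  2.91] turn -27.77  j6 -1.03
t 8.6 tcp [ 0.5833 -0.3482  0.0945] zhead 23.992933633544045 -> shift cm [-1.48 -0.05  3.23] turn -31.77  j6 -1.03
t 8.6 tcp [ 0.5833 -0.3482  0.0945] zhead 23.992933633544045 -> shift cm [-1.79 -0.05  3.53] turn -35.77  j6 -1.03
```

Steady 4.9 N. Carrying on to about 64° of bar angle.

Call:
{"api": "arm_command", "payload": {"increments": [[-0.1,0,0.7,-4],[-0.2,0,1.1,-8],[-0.3,0,1.5,-12],[-0.5,0,1.9,-16],[-0.7,0,2.2,-20],[-0.9,0,2.6,-24],[-1.2,0,2.9,-28],[-1.5,0,3.2,-32]]}}

```text
time_s: 9.4
tcp_pos: [0.6065, -0.3222, 0.0946]
eef_rot: [0.677, -0.208, 0.205, -0.676]
contact_force: [-4.2, -3.3, 0.3]
opening: 0.454
```

Run:
```python
from h import *
print(env.get_obs()["contact_force"],env.get_obs()["wrist_torque"])
P,a=arc(np.radians(64)); plan(P,a)
a=read_camera("side");
im=cv2.cvtColor(a["color"],cv2.COLOR_RGB2BGR); cv2.imwrite("pics/s4.png",cv2.resize(im[80:200,270:390],None,fx=5,fy=5))
```

```text
[-4.2033 -3.3125  0.3437] [-0.2765  0.5073 -0.1029]
t 9.4 tcp [ 0.6065 -0.3222  0.0946] zhead 55.986352436279226 -> shift cm [-0.11 -0.04  0.49] turn -3.77  j6 -1.54
```

View pics/s4.png

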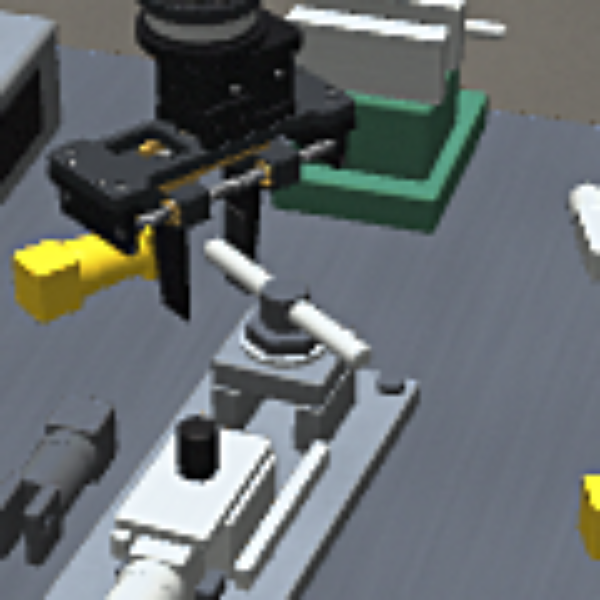

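Run:
```python
from h import *
a=read_camera("side")
A=atz(a,(211/5+269.6,245/5+79.6),.105);B=atz(a,(366/5+269.6,359/5+79.6),.105)
d=A-B;print(A,B,np.linalg.norm(d),loc((A+B)/2)); print("phi deg",90+np.degrees(np.arctan2(d[1],d[0])-Q[2]))
```

```text
[ 0.6134 -0.3433  0.105 ] [ 0.4889 -0.2521  0.105 ] 0.15432223620597071 [-0.0001 -0.1346  0.105 ]
phi deg 58.033544124412714
```

Call:
{"api": "arm_command", "payload": {"increments": [[-0.1,0,0.3,-2],[-0.1,0,0.5,-4],[-0.1,0,0.5,-4]]}}

```text
time_s: 9.8
tcp_pos: [0.6093, -0.3172, 0.0948]
eef_rot: [0.683, -0.186, 0.183, -0.683]
contact_force: [-3.8, -1.7, -1.6]
opening: 0.448
```

Call:
{"api": "arm_command", "payload": {"increments": [[0,0,-0.6,0],[0,0,-1.2,0],[0,0,-1.2,0]]}}

```text
time_s: 10.1
tcp_pos: [0.6049, -0.3284, 0.0964]
eef_rot: [0.683, -0.184, 0.185, -0.683]
contact_force: [-0.2, 0.4, 1.0]
opening: 0.452
```

Run:
```python
from h import *
print(env.get_obs()["contact_force"],env.get_obs()["wrist_torque"])
plan(L(0,.005,.15))
a=read_camera("side");
im=cv2.cvtColor(a["color"],cv2.COLOR_RGB2BGR); cv2.imwrite("pics/s5.png",cv2.resize(im[80:200,270:390],None,fx=5,fy=5))
```

```text
[-0.21    0.3854  1.0287] [ 0.0746 -0.134  -0.0256]
t 10.1 tcp [ 0.6049 -0.3284  0.0964] zhead 59.76058003093372 -> shift cm [-12.29  -5.38  12.49] turn 0.0  j6 -1.62
```

View pics/s5.png

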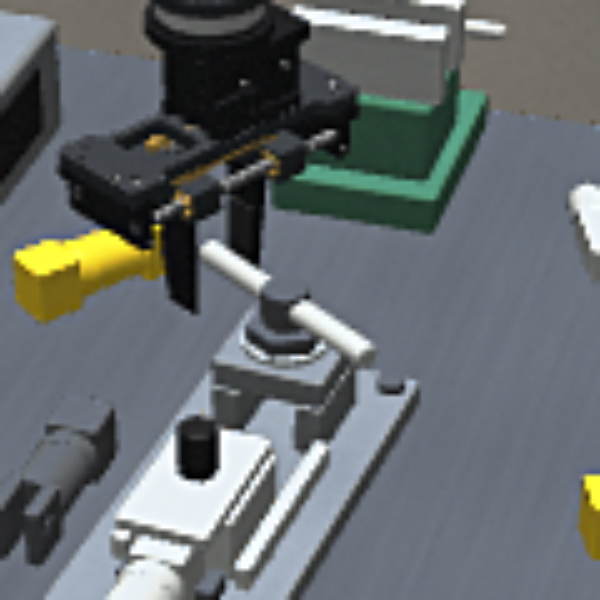

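Call:
{"api": "arm_command", "payload": {"increments": [[0,-4,0,0],[0,-6,0,0],[-4,-6,4,-8],[-8,-6,8,-16],[-12.3,-6,12.5,-26],[-12.3,-6,12.5,-26],[-12.3,-6,12.5,-26],[-12.3,-6,12.5,-26]], "fingers": 0.5}}

```text
time_s: 10.95
tcp_pos: [0.5616, -0.1575, 0.1563]
eef_rot: [0.707, -0.025, 0.026, -0.706]
contact_force: [0.2, -0.1, -0.4]
opening: 0.5
```

Run:
```python
from h import *
o=env.get_obs();print(o["contact_force"],loc(o["tcp_pos"]))
plan(L(0,.003,.093),Q[2]+np.pi/2)
a=read_camera("side");b=read_camera("top")
im=cv2.cvtColor(a["color"],cv2.COLOR_RGB2BGR); cv2.imwrite("pics/s6.png",cv2.resize(im[80:200,270:390],None,fx=5,fy=5)); save(b,"t6.png")
A=atz(a,(206/5+269.6,245/5+79.6),.105);B=atz(a,(371/5+269.6,356/5+79.6),.105)
d=A-B;print(np.linalg.norm(d)); print("phi deg",90+np.degrees(np.arctan2(d[1],d[0])-Q[2]))
```

```text
[ 0.1791 -0.0721 -0.412 ] [-0.0001  0.006   0.1563]
t 10.95 tcp [ 0.5616 -0.1575  0.1563] zhead 85.87350585200521 -> shift cm [-0.    6.33 -0.3 ] turn 0.11  j6 -1.86
0.1556430385949083
phi deg 60.49783772060889
```

View pics/s6.png

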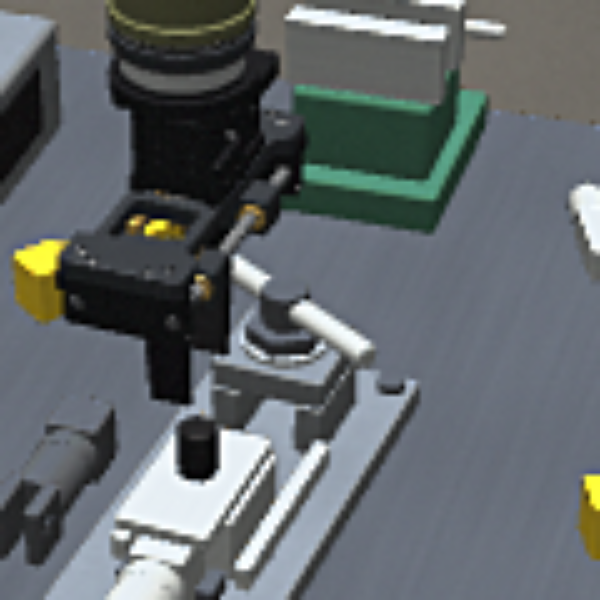

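The bar now rests at about 60° (1.05 rad), so the nut is loose. The fingers are above the post at crop (197,440), one on each side along the jaw's travel. Descending around it.

Call:
{"api": "arm_command", "payload": {"increments": [[0,2,-0.3,0],[0,4,-0.3,0],[0,5.5,-0.3,0],[0,6.3,-0.3,0],[0,6.3,-0.3,0]]}}

```text
time_s: 11.55
tcp_pos: [0.5601, -0.1609, 0.0911]
eef_rot: [-0.706, 0.027, -0.025, 0.707]
contact_force: [-0.6, -0.1, -0.7]
opening: 0.5
```

Run:
```python
from h import *
o=env.get_obs();print(o["contact_force"],loc(o["tcp_pos"]),o["opening"])
a=read_camera("side")
im=cv2.cvtColor(a["color"],cv2.COLOR_RGB2BGR); cv2.imwrite("pics/s7.png",cv2.resize(im[100:220,260:380],None,fx=5,fy=5))
```

```text
[-0.5763 -0.1009 -0.7098] [-0.0013  0.0026  0.0911] 0.50046789996513
```

View pics/s7.png

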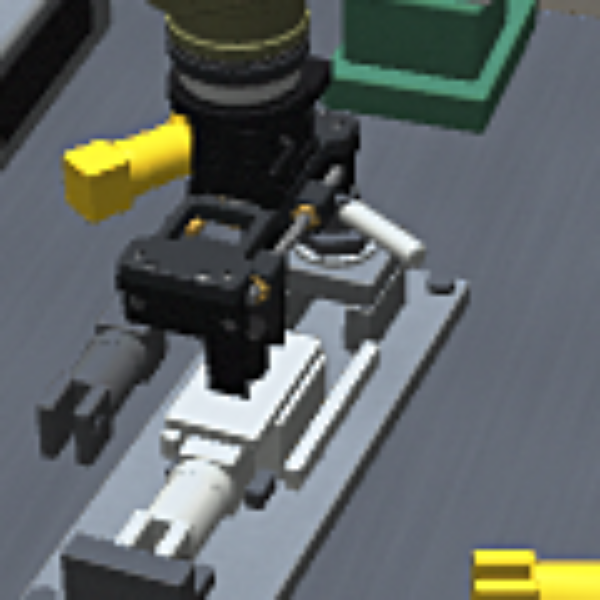

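The near finger stands on the fitting side of the post, just above the jaw. Pushing the jaw back.

Call:
{"api": "arm_command", "payload": {"increments": [[0,0,-0.7,0],[0,0,-1.2,0],[0,0,-1.8,0],[0,0,-2.5,0],[0,0,-3.2,0],[0,0,-3.9,0],[0,0,-4.6,0],[0,0,-5.2,0]]}}

```text
time_s: 12.4
tcp_pos: [0.557, -0.2131, 0.0927]
eef_rot: [-0.707, 0.026, -0.026, 0.707]
contact_force: [-0.0, 2.4, 2.8]
opening: 0.504
```

Call:
{"api": "arm_command", "payload": {"increments": [[0,0,-0.2,0],[0,0,-0.4,0],[0,0,-0.6,0],[0,0,-0.6,0]]}}

```text
time_s: 12.8
tcp_pos: [0.5565, -0.2188, 0.0925]
eef_rot: [0.707, -0.026, 0.025, -0.706]
contact_force: [0.4, 0.5, 1.0]
opening: 0.498
```

Call:
{"api": "arm_command", "payload": {"increments": [[0,0,-0.1,0],[0,0,-0.2,0],[0,0,-0.3,0],[0,0,-0.3,0]]}}

```text
time_s: 13.2
tcp_pos: [0.5563, -0.2215, 0.0925]
eef_rot: [-0.707, 0.026, -0.025, 0.707]
contact_force: [-0.0, 0.9, 0.6]
opening: 0.498
```

Call:
{"api": "arm_command", "payload": {"increments": [[0,0,-0.1,0],[0,0,-0.2,0],[0,0,-0.3,0],[0,0,-0.3,0]]}}

```text
time_s: 13.6
tcp_pos: [0.556, -0.2239, 0.0924]
eef_rot: [-0.706, 0.026, -0.026, 0.707]
contact_force: [0.2, 4.4, -0.2]
opening: 0.5
```

Run:
```python
from h import *
o=env.get_obs();print(o["contact_force"],loc(o["tcp_pos"]),o["opening"])
a=read_camera("side")
im=cv2.cvtColor(a["color"],cv2.COLOR_RGB2BGR); cv2.imwrite("pics/s8.png",cv2.resize(im[100:220,260:380],None,fx=5,fy=5))
```

```text
[ 0.1793  4.4312 -0.1547] [-0.0007 -0.0606  0.0924] 0.4997753940610901
```

View pics/s8.png

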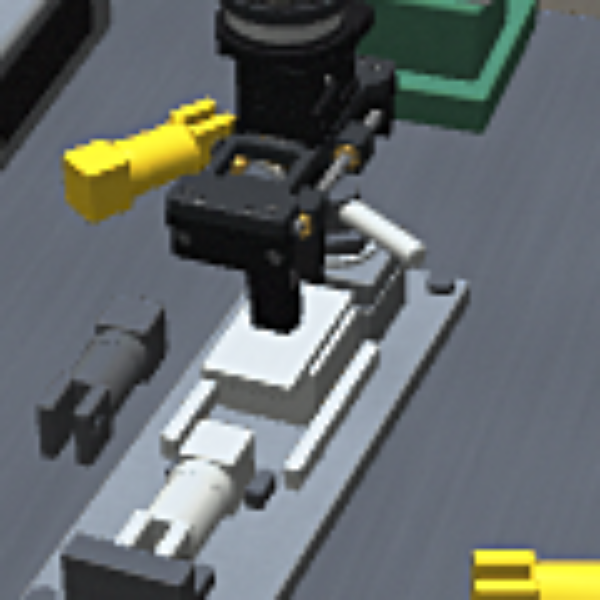

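Call:
{"api": "arm_command", "payload": {"increments": [[0,0,-0.1,0],[0,0,-0.2,0],[0,0,-0.2,0]]}}

```text
time_s: 13.95
tcp_pos: [0.556, -0.224, 0.0923]
eef_rot: [-0.705, 0.026, -0.026, 0.708]
contact_force: [0.3, 11.1, 1.6]
opening: 0.498
```

The jaw hits its stop: force 11 N with no further motion, and the crop shows the block end uncovered. I'll release and lift.

Call:
{"api": "arm_command", "payload": {"increments": [[0,0,0.6,0],[0,0,1.2,0],[0,0,1.2,0],[0,-3,1.2,0],[0,-6,1.2,0],[0,-7,1.2,0],[0,-7,1.2,0]]}}

```text
time_s: 14.65
tcp_pos: [0.5581, -0.2154, 0.1649]
eef_rot: [0.707, -0.024, 0.027, -0.706]
contact_force: [-0.3, -0.8, 0.8]
opening: 0.502
```

Run:
```python
from h import *
o=env.get_obs();print(o["contact_force"],loc(o["tcp_pos"]),o["opening"])
a=read_camera("side");b=read_camera("top")
save(a,"s9.png");save(b,"t9.png")
im=cv2.cvtColor(a["color"],cv2.COLOR_RGB2BGR)
for y in(.032,.064,.092,.12,.152):
    u=proj(a,L(0,y,.06)); cv2.circle(im,tuple(np.round(u*1).astype(int)),1,(0,0,255),-1)
for x in(-.043,.043):
    u=proj(a,L(x,.092,.026)); cv2.circle(im,tuple(np.round(u*1).astype(int)),1,(0,255,0),-1)
cv2.imwrite("pics/s9c.png",cv2.resize(im[120:240,250:370],None,fx=5,fy=5,interpolation=cv2.INTER_NEAREST))
print(proj(b,L(0,.092,.06)),"meas 324.2-.4,179.6")
plan(L(0,.092,.17),Q[2])
for q,z in [("fitting",.02)]:
    for r in finder.place_of(a,q)[:6]: print(q,round(r["score"],2),np.round(r["at"],1),atz(a,r["at"],z),loc(atz(a,r["at"],z)))
```

```text
[-0.3278 -0.8301  0.8051] [ 0.0008 -0.052   0.1649] 0.5023397699900043
[324.2837 178.7928] meas 324.2-.4,179.6
t 14.75 tcp [ 0.5564 -0.2145  0.1615] zhead 85.83231545517185 -> shift cm [ 0.12 -0.85 14.32] turn -89.93  j6 -1.96
fitting 0.92 [407.8 188.2] [ 0.2893 -0.2461  0.02  ] [-0.265  -0.1025  0.02  ]
fitting 0.67 [227. 245.] [0.6905 0.1208 0.02  ] [0.108  0.2931 0.02  ]
fitting 0.61 [374.8 224.9] [ 0.3461 -0.0644  0.02  ] [-0.2218  0.0829  0.02  ]
fitting 0.6 [290.6 137.4] [ 0.7074 -0.3998  0.02  ] [ 0.1633 -0.2249  0.02  ]
fitting 0.56 [298. 210.] [ 0.5622 -0.0613  0.02  ] [-0.0066  0.102   0.02  ]
```

View pics/s9c.png

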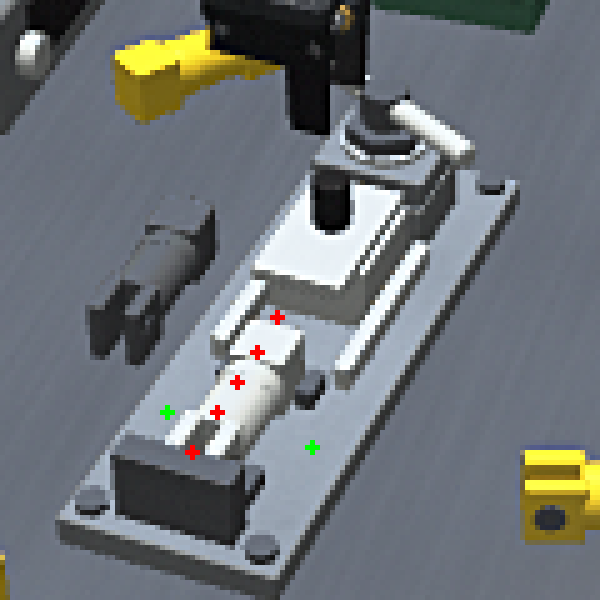

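The red markers fall along the fitting's centre line (crop (277,317) to (192,452)) and the green finger footprints are on bare base. Its pose agrees to about 2 mm. Moving over it.

Call:
{"api": "arm_command", "payload": {"increments": [[0,-1,4,20],[0,-1,8,40],[0.1,-1,12,60],[0.1,-1,14.3,90],[0.1,-1,14.3,90],[0.1,-1,14.3,90],[0.1,-1,14.3,90],[0.1,-1,14.3,90]], "fingers": 0.65}}

```text
time_s: 15.6
tcp_pos: [0.5672, -0.0715, 0.1702]
eef_rot: [0.568, -0.423, 0.421, -0.567]
contact_force: [-0.7, 0.2, 0.0]
opening: 0.649
```

Call:
{"api": "arm_command", "payload": {"increments": [[0,0,0,0],[0,0,0,0],[0,0,0,0],[0,0,0,0]]}}

```text
time_s: 16.0
tcp_pos: [0.5681, -0.0719, 0.1723]
eef_rot: [0.569, -0.42, 0.42, -0.569]
contact_force: [0.4, 0.4, 0.5]
opening: 0.646
```

Run:
```python
from h import *
o=env.get_obs();print(o["contact_force"],loc(o["tcp_pos"]),o["opening"])
plan(L(-.001,.092,.040),Q[2])
a=read_camera("side");b=read_camera("top");save(b,"t10.png")
im=cv2.cvtColor(a["color"],cv2.COLOR_RGB2BGR)
cv2.imwrite("pics/s10c.png",cv2.resize(im[120:240,250:370],None,fx=5,fy=5))
```

```text
[0.3842 0.3618 0.455 ] [0.0001 0.0918 0.1723] 0.6458584816321248
t 16.0 tcp [ 0.5681 -0.0719  0.1723] zhead 17.15495557351053 -> shift cm [-0.05 13.23 -0.09] turn 21.39  j6 -0.52
```

View pics/s10c.png

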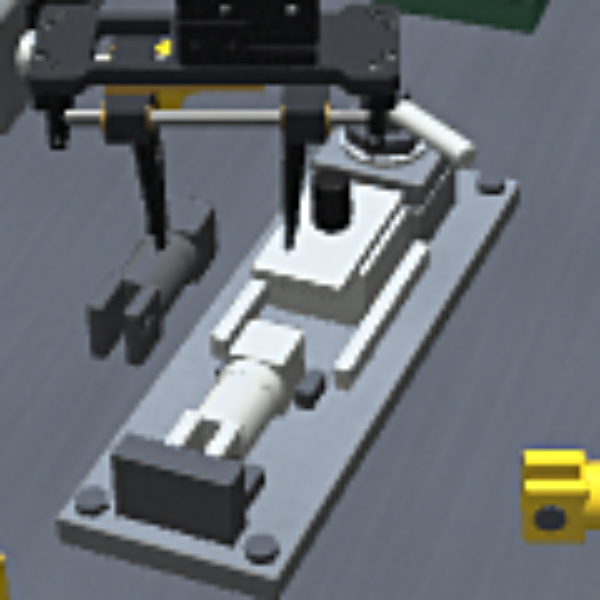

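The turn was capped, with 21.4° left to go. Finishing that, then descending.

Call:
{"api": "arm_command", "payload": {"increments": [[0,1,0,8],[0,2,0,16],[0,3,0,21.4],[0,6,0,21.4],[0,9,0,21.4],[0,9,0,21.4]]}}

```text
time_s: 16.7
tcp_pos: [0.5648, -0.0712, 0.078]
eef_rot: [-0.483, 0.521, -0.516, 0.479]
contact_force: [-0.8, 0.2, -0.5]
opening: 0.653
```

Run:
```python
from h import *
o=env.get_obs();print(o["contact_force"],loc(o["tcp_pos"]),o["opening"])
plan(L(-.001,.092,.040),Q[2])
a=read_camera("side")
im=cv2.cvtColor(a["color"],cv2.COLOR_RGB2BGR)
cv2.imwrite("pics/s11c.png",cv2.resize(im[120:240,250:370],None,fx=5,fy=5))
```

```text
[-0.7865  0.2168 -0.47  ] [-0.0032  0.0923  0.078 ] 0.6528459892228193
t 16.7 tcp [ 0.5648 -0.0712  0.078 ] zhead -4.288089604859627 -> shift cm [0.04 3.8  0.26] turn -0.05  j6 -0.14
```

View pics/s11c.png

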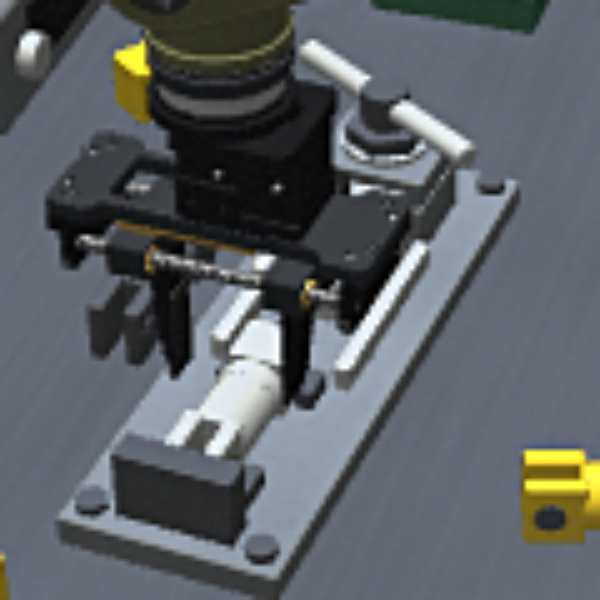

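The fingers straddle the barrel centrally. Going down the last 38 mm.

Call:
{"api": "arm_command", "payload": {"increments": [[0,1,0.2,0],[0,2,0.2,0],[0,3,0.2,0],[0,3.5,0.2,0],[0,3.8,0.2,0],[0,3.8,0.2,0]]}}

```text
time_s: 17.35
tcp_pos: [0.57, -0.072, 0.0442]
eef_rot: [-0.481, 0.519, -0.518, 0.481]
contact_force: [0.0, -0.1, 0.6]
opening: 0.647
```

Call:
{"api": "arm_command", "payload": {"increments": [[0,0,0,0],[0,0,0,0],[0,0,0,0],[0,0,0,0],[0,0,0,0]], "fingers": 0.3, "grip_force": 10}}

```text
time_s: 17.85
tcp_pos: [0.5695, -0.072, 0.0448]
eef_rot: [-0.481, 0.519, -0.518, 0.48]
contact_force: [-4.9, 0.2, 4.4]
opening: 0.39
```

Contact at 37 mm opening, but the grip is 10 mm above the barrel axis and slightly off centre. I'll reopen, go 5 mm lower and shift 1.5 mm.

Call:
{"api": "arm_command", "payload": {"increments": [[0,0,0,0],[0,0,0,0],[0,0.3,-0.1,0],[0,0.5,-0.2,0],[0,0.5,-0.2,0],[0,0.5,-0.2,0]], "fingers": 0.55}}

```text
time_s: 18.45
tcp_pos: [0.5682, -0.0719, 0.0394]
eef_rot: [-0.481, 0.519, -0.518, 0.481]
contact_force: [-0.4, 1.0, 0.1]
opening: 0.551
```

Call:
{"api": "arm_command", "payload": {"increments": [[0,0,0,0],[0,0,0,0],[0,0,0,0],[0,0,0,0]], "fingers": 0.3, "grip_force": 10}}

```text
time_s: 18.85
tcp_pos: [0.5686, -0.0719, 0.0398]
eef_rot: [0.481, -0.518, 0.519, -0.481]
contact_force: [1.7, 0.4, -0.8]
opening: 0.387
```

Call:
{"api": "arm_command", "payload": {"increments": [[0,0,0,0],[0,0,0,0],[0,0,0,0],[0,0,0,0]], "fingers": 0.1, "grip_force": 30}}

```text
time_s: 19.25
tcp_pos: [0.5686, -0.0719, 0.0398]
eef_rot: [0.481, -0.518, 0.519, -0.481]
contact_force: [1.7, 0.2, -0.8]
opening: 0.382
```

Firm grip. Lifting straight up slowly, then a check.

Call:
{"api": "arm_command", "payload": {"increments": [[0,-0.3,0,0],[0,-0.8,0,0],[0,-1.5,0,0],[0,-2.5,0,0],[0,-4,0,0],[0,-6,0,0],[0,-8,0,0],[0,-8,0,0]], "grip_force": 40}}

```text
time_s: 20.05
tcp_pos: [0.5711, -0.0725, 0.1247]
eef_rot: [0.479, -0.516, 0.521, -0.483]
contact_force: [0.1, -0.6, -3.3]
opening: 0.377
```

Run:
```python
from h import *
o=env.get_obs();print(o["contact_force"],loc(o["tcp_pos"]),o["opening"],o["wrist_torque"])
a=read_camera("side");b=read_camera("top");save(b,"t12.png");save(a,"s12.png")
im=cv2.cvtColor(a["color"],cv2.COLOR_RGB2BGR);tm=cv2.cvtColor(b["color"],cv2.COLOR_RGB2BGR)
A=cv2.resize(im[100:240,250:370],(480,560));B=cv2.resize(im[260:385,180:345],None,fx=4.5,fy=4.5,interpolation=cv2.INTER_CUBIC)
cv2.imwrite("pics/s12c.png",A);cv2.imwrite("pics/s12d.png",B)
cv2.imwrite("pics/t12d.png",cv2.resize(tm[150:255,165:250],None,fx=5.5,fy=5.5,interpolation=cv2.INTER_CUBIC))
```

```text
[ 0.09   -0.592  -3.2689] [0.0032 0.0915 0.1247] 0.3767115865391557 [-0.0561 -0.0814 -0.0363]
```

View pics/s12c.png

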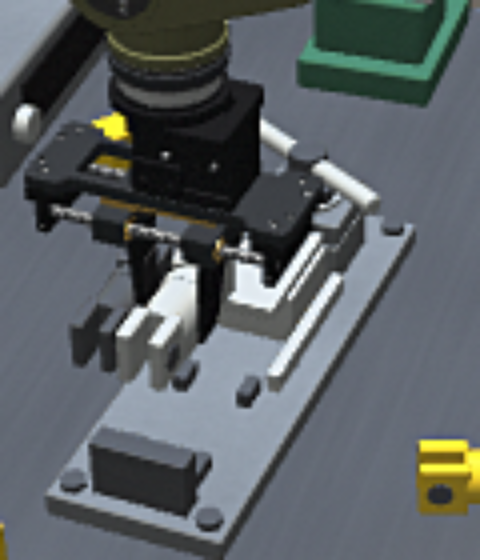

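View pics/s12d.png

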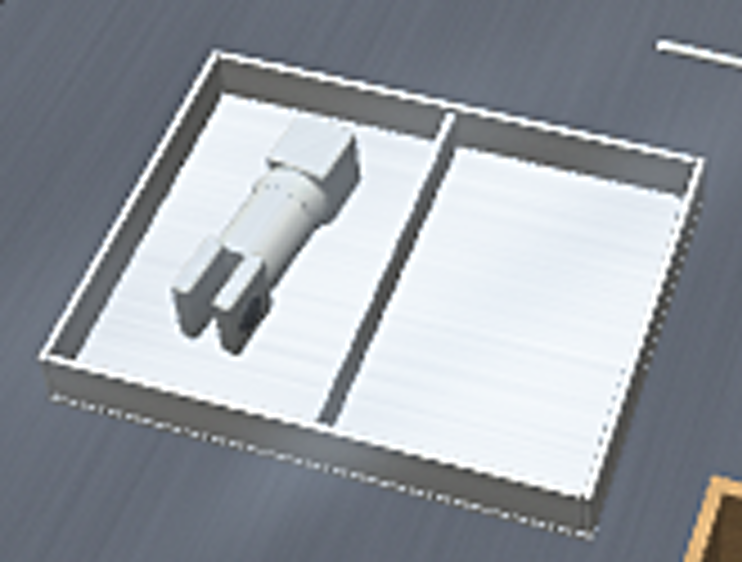

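View pics/t12d.png

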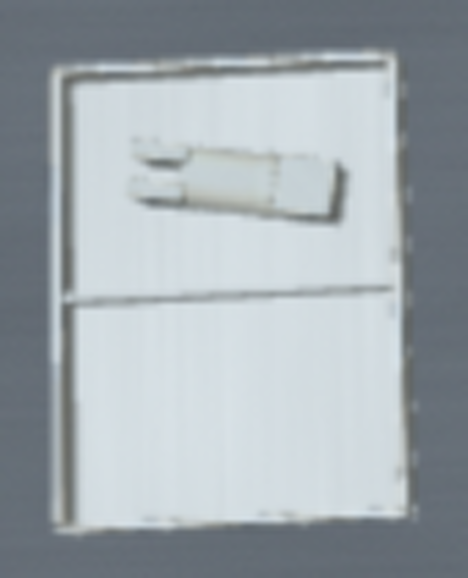

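The fitting is held level at side crop (150,320), clear of the fixture. Tray corners read off both crops: side (215,52), (703,158), (590,500), (42,356); top (52,70), (397,52), (410,515), (52,530).

Run:
```python
from h import *
from scipy.optimize import least_squares
a=read_camera("side");b=read_camera("top")
T=lambda x,y:(x/5.5+165-.4,y/5.5+150-.4); S=lambda x,y:(x/4.5+180-.4,y/4.5+260-.4)
h=[(.135,.1),(.135,-.1),(-.135,-.1),(-.135,.1)]
obs=[(b,T(*u),(*l,.035)) for u,l in zip([(52,70),(397,52),(410,515),(52,530)],h)]
obs+=[(a,S(*u),(*l,.035)) for u,l in zip([(215,52),(703,158),(590,500),(42,356)],[(.135,-.1),(-.135,-.1),(-.135,.1),(.135,.1)])]
q=least_squares(lambda q:np.concatenate([proj(p,L(*l,q))-u for p,u,l in obs]),[.5,.306,0]).x
print(q); print(np.array([proj(p,L(*l,q))-u for p,u,l in obs]))
P=L(-.0665,0,.15,q); print("free",P); np.save("tray.npy",q)
plan(P,q[2])
o=env.get_obs();print(o["contact_force"],o["opening"])
```

```text
[0.5072 0.3075 0.0224]
[[-0.5609 -0.4877]
 [-1.019  -0.177 ]
 [-1.3215 -0.0102]
 [ 0.0399  0.315 ]
 [ 0.1482 -1.1195]
 [ 0.9792 -0.4747]
 [ 0.4362 -0.6281]
 [-0.7294 -0.2364]]
free [0.4407 0.306  0.15  ]
t 20.25 tcp [ 0.5675 -0.0718  0.1186] zhead -4.312244041186555 -> shift cm [-36.72  -3.1  -15.49] turn -5.6  j6 -0.14
[-0.0161 -0.3132 -4.474 ] 0.3827936349330575
```

Call:
{"api": "arm_command", "payload": {"increments": [[-2,-2,-0.9,0],[-5,-3,-2.1,-1],[-9,-3,-3.8,-2],[-13,-3,-5.5,-3],[-17,-3,-7.2,-4],[-21,-3,-8.9,-5],[-25,-3,-10.5,-5.6],[-29,-3,-12.2,-5.6]]}}

```text
time_s: 21.05
tcp_pos: [0.4669, 0.2277, 0.1482]
eef_rot: [0.506, -0.495, 0.494, -0.505]
contact_force: [-0.1, 0.4, -4.1]
opening: 0.384
```

Run:
```python
from h import *
q=np.load("tray.npy"); plan(L(-.0665,0,.10,q),q[2])
```

```text
t 21.05 tcp [0.4669 0.2277 0.1482] zhead 1.2871350195887543 -> shift cm [-7.89  4.82 -2.43] turn 0.0  j6 0.33
```

Call:
{"api": "arm_command", "payload": {"increments": [[-3,0,-1,0],[-6,1,-2,0],[-7.8,2,-2.4,0],[-7.8,4,-2.4,0],[-7.8,4.8,-2.4,0],[-7.8,4.8,-2.4,0],[-7.8,4.8,-2.4,0]]}}

```text
time_s: 21.75
tcp_pos: [0.4428, 0.3034, 0.1015]
eef_rot: [0.506, -0.495, 0.494, -0.505]
contact_force: [-0.3, 0.5, -3.4]
opening: 0.381
```

Run:
```python
from h import *
q=np.load("tray.npy"); o=env.get_obs(); print(loc(o["tcp_pos"],q)); plan(L(-.0665,0,.024,q),q[2])
a=read_camera("side"); im=cv2.cvtColor(a["color"],cv2.COLOR_RGB2BGR)
cv2.imwrite("pics/s13.png",cv2.resize(im[240:390,180:345],None,fx=3.8,fy=3.8))
```

```text
[-0.0645 -0.0026  0.1015]
t 21.75 tcp [0.4428 0.3034 0.1015] zhead 1.2415855241081994 -> shift cm [-0.26  7.75 -0.2 ] turn -0.04  j6 0.48
```

View pics/s13.png

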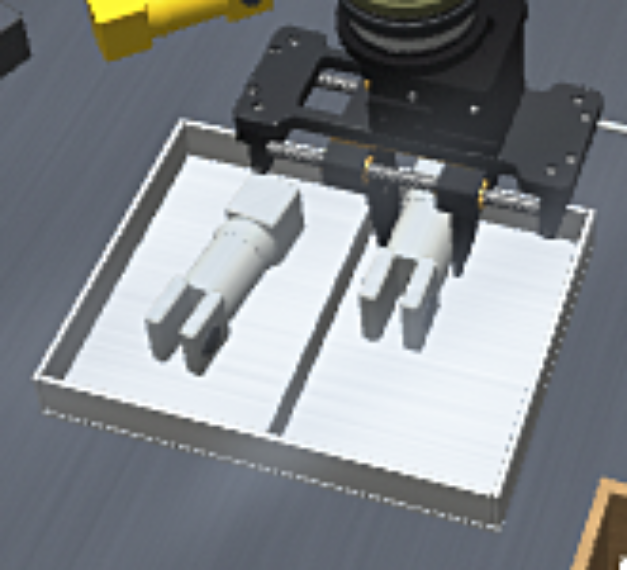

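The fitting hangs level over the empty half and clear of the divider. Descending 7.2 cm, then feeling for the floor.

Call:
{"api": "arm_command", "payload": {"increments": [[-0.1,2,0,0],[-0.2,4,-0.2,0],[-0.2,5.5,-0.2,0],[-0.2,6.5,-0.2,0],[-0.2,7.0,-0.2,0],[-0.2,7.2,-0.2,0],[-0.2,7.2,-0.2,0],[-0.2,7.2,-0.2,0]]}}

```text
time_s: 22.6
tcp_pos: [0.4413, 0.3062, 0.0305]
eef_rot: [-0.505, 0.494, -0.495, 0.506]
contact_force: [-0.4, -0.7, -4.1]
opening: 0.381
```

Call:
{"api": "arm_command", "payload": {"increments": [[0,0.1,0,0],[0,0.1,0,0],[0,0.1,0,0]]}}

```text
time_s: 22.9
tcp_pos: [0.4408, 0.3059, 0.0289]
eef_rot: [-0.505, 0.494, -0.494, 0.506]
contact_force: [-0.5, -0.1, -3.4]
opening: 0.382
```

Call:
{"api": "arm_command", "payload": {"increments": [[0,0.1,0,0],[0,0.2,0,0],[0,0.3,0,0],[0,0.3,0,0],[0,0.3,0,0]]}}

```text
time_s: 23.4
tcp_pos: [0.4406, 0.3058, 0.0256]
eef_rot: [0.506, -0.494, 0.494, -0.506]
contact_force: [0.2, -0.3, -3.2]
opening: 0.381
```

Call:
{"api": "arm_command", "payload": {"increments": [[0,0.1,0,0],[0,0.1,0,0],[0,0.1,0,0]]}}

```text
time_s: 23.7
tcp_pos: [0.4407, 0.3058, 0.0246]
eef_rot: [0.506, -0.494, 0.494, -0.506]
contact_force: [0.3, -0.2, -4.1]
opening: 0.384
```

Call:
{"api": "arm_command", "payload": {"increments": [[0,0.1,0,0],[0,0.1,0,0],[0,0.1,0,0]]}}

```text
time_s: 24.0
tcp_pos: [0.4408, 0.3059, 0.0238]
eef_rot: [-0.505, 0.494, -0.494, 0.506]
contact_force: [0.4, 0.8, -2.7]
opening: 0.379
```

Call:
{"api": "arm_command", "payload": {"increments": [[0,0.1,0,0],[0,0.1,0,0],[0,0.1,0,0]]}}

```text
time_s: 24.3
tcp_pos: [0.4409, 0.306, 0.0238]
eef_rot: [0.506, -0.494, 0.494, -0.506]
contact_force: [-3.1, -1.4, 5.6]
opening: 0.378
```

Floor contact (+5.6 N) at z = 0.0238, exactly as predicted. Releasing.

Call:
{"api": "arm_command", "payload": {"increments": [[0,0,0,0],[0,0,0,0],[0,0,0,0]], "grip_force": 5}}

```text
time_s: 24.6
tcp_pos: [0.4409, 0.306, 0.0237]
eef_rot: [-0.506, 0.494, -0.494, 0.506]
contact_force: [-3.1, -1.4, 5.6]
opening: 0.386
```

Call:
{"api": "arm_command", "payload": {"increments": [[0,0,0,0],[0,0,0,0],[0,0,0,0],[0,0,0,0]], "fingers": 0.6}}

```text
time_s: 25.0
tcp_pos: [0.4408, 0.3059, 0.0226]
eef_rot: [-0.505, 0.494, -0.494, 0.506]
contact_force: [0.0, -0.8, 0.7]
opening: 0.593
```

Call:
{"api": "arm_command", "payload": {"increments": [[0,-1,0,0],[0,-3,0,0],[0,-6,0,0],[0,-10,0,0],[0,-14,0,0],[4,-18,0,0],[9,-18,0,0],[14,-18,0,0]]}}

```text
time_s: 25.8
tcp_pos: [0.4448, 0.17, 0.2061]
eef_rot: [-0.504, 0.493, -0.495, 0.508]
contact_force: [0.1, -1.8, 0.2]
opening: 0.6
```

Run:
```python
from h import *
q=np.load("tray.npy"); o=env.get_obs(); print(o["time_s"],o["tcp_pos"],o["contact_force"],o["opening"])
a=read_camera("side");b=read_camera("top"); im=cv2.cvtColor(a["color"],cv2.COLOR_RGB2BGR)
cv2.imwrite("pics/s14.png",im);save(b,"t14.png")
cv2.imwrite("pics/s14c.png",cv2.resize(im[240:390,180:345],None,fx=3.8,fy=3.8))
```

```text
25.8 [0.4448 0.17   0.2061] [ 0.0579 -1.7776  0.17  ] 0.5995797378596613
```

View pics/s14c.png

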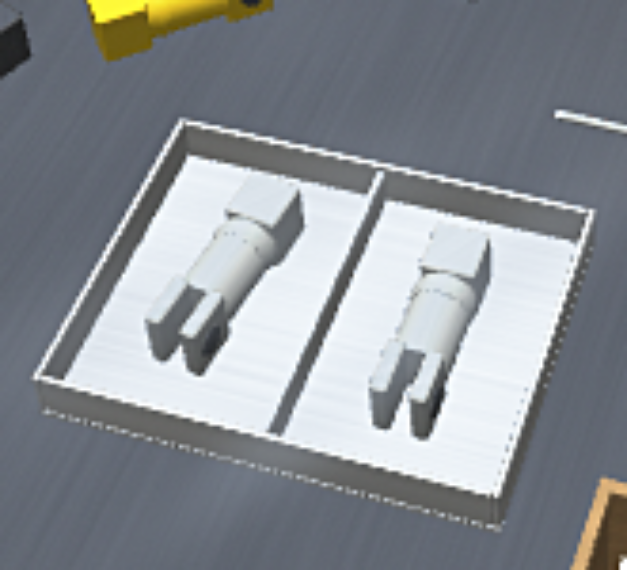

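View pics/s14.png

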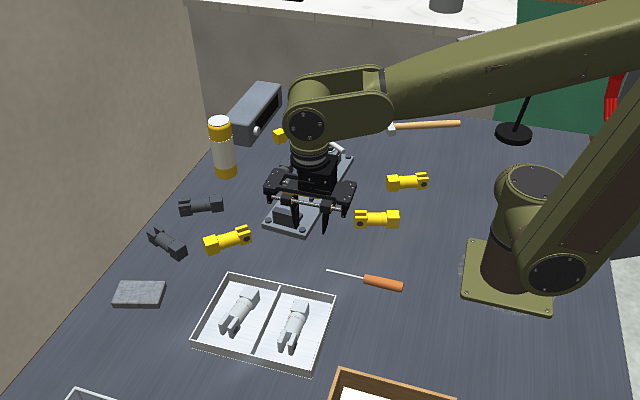

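View pics/t14.png

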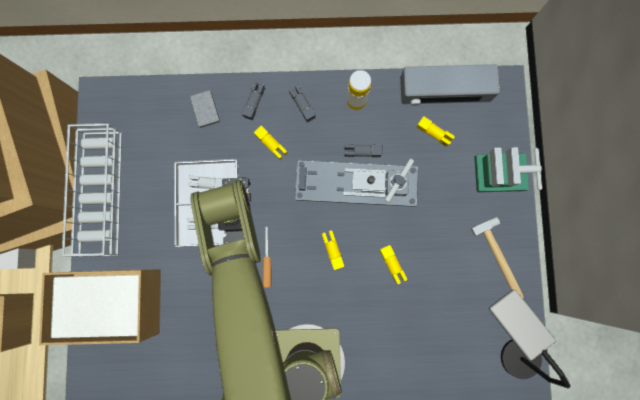

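The side crop shows the fitting flat, same side up, in the empty half (crop (430,330)) with the other fitting unmoved. The top view shows the bar turned about 60° and the post moved from (355,179) to (371,180), about 50 mm. rough_1 at (363,150) hasn't moved. Letting the arm settle, then handing in.

Call:
{"api": "arm_command", "payload": {"increments": [[0,0,0,0],[0,0,0,0],[0,0,0,0],[0,0,0,0],[0,0,0,0]]}}

```text
time_s: 26.4
tcp_pos: [0.4435, 0.1715, 0.2024]
eef_rot: [0.506, -0.494, 0.494, -0.506]
contact_force: [0.3, 0.2, -0.7]
opening: 0.6
```

Run:
```python
from h import *
print(workorder.sign_off())
```

```text
the job is handed in; nothing more can be done
None
```

The fitting is out of the fixture and lying flat, same side up, in the empty half of the tray. I handed the job in at about 26.4 s; sign-off gives no verdict.

- **Nut:** Clockwise came up hard, so I stopped at about 11 N. Anticlockwise gave steadily at about 5 N, so I backed it off that way. The side picture put the bar at about 60° (1.05 rad).
- **Jaw:** I pushed it back by its post until it hit its stop at 11 N. The post had moved about 50 mm in the top picture.
- **Fitting:** I lifted it by the barrel, and it touched the tray floor at the predicted height before I let go. My first closing on the barrel sat too high and slightly off centre, so I reopened and regripped before lifting.
- **Last checks:** In the last pictures the fitting beside the fixture and the one in the tray looked unmoved. The arm was clear, with no contact force.
- **Small disagreements:** The cameras differed by up to about 7 mm along the fixture on some points, and by 2 mm or so on the tray corners. An unexplained sideways force of about 4 N also showed during the clockwise try. Neither affected the result.

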